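# Sort mixed-up specimen mounts back into their colour-coded trays

## Task

The specimen mounts have been put back in the wrong trays: move them so that each one lies upright in the tray of its own colour (leave any that already does), parking a mount in the black spare tray on the way and leaving that tray empty at the end. Keep the mounts upright, set each down gently, only ever in a tray and never on the bare worktop, and do not disturb the small amber bottle.

Things in the scene. Friction and masses are not known exactly. Their poses are not given: they have to be found in the camera images.
- mount_red: red specimen mount: an upright red resin cylinder, 40 mm across and 30 mm high, with a polished steel square showing in its top face; 90 g or so. Origin: centre of its underside, z up along its axis; at the start its underside rests on a tray floor, 8 mm above the worktop, so its top is 38 mm above the worktop. Yaw does not matter (round).
- mount_blue: blue specimen mount: an upright blue resin cylinder, 40 mm across and 30 mm high, with a polished copper disc showing in its top face; 90 g or so. Origin: centre of its underside, z up along its axis; at the start its underside rests on a tray floor, 8 mm above the worktop, so its top is 38 mm above the worktop. Yaw does not matter (round).
- mount_yellow: yellow specimen mount: an upright yellow resin cylinder, 40 mm across and 30 mm high, with a polished aluminium bar showing in its top face; 90 g or so. Origin: centre of its underside, z up along its axis; at the start its underside rests on a tray floor, 8 mm above the worktop, so its top is 38 mm above the worktop. Yaw does not matter (round).
- mount_green: green specimen mount: an upright green resin cylinder, 40 mm across and 30 mm high, with a polished brass T showing in its top face; 90 g or so. Origin: centre of its underside, z up along its axis; at the start its underside rests on a tray floor, 8 mm above the worktop, so its top is 38 mm above the worktop. Yaw does not matter (round).
- tray_red: red round tray, fixed to the worktop: 76 mm across outside, floor 8 mm above the worktop, rim 5 mm wide standing 3 mm above that floor; the floor inside the rim is 66 mm across: room for one mount only, with 13 mm of play. Origin: centre of its underside, on the worktop. Tray centres are at least 100 mm apart.
- tray_blue: blue round tray, fixed to the worktop: 76 mm across outside, floor 8 mm above the worktop, rim 5 mm wide standing 3 mm above that floor; the floor inside the rim is 66 mm across: room for one mount only, with 13 mm of play. Origin: centre of its underside, on the worktop. Tray centres are at least 100 mm apart.
- tray_yellow: yellow round tray, fixed to the worktop: 76 mm across outside, floor 8 mm above the worktop, rim 5 mm wide standing 3 mm above that floor; the floor inside the rim is 66 mm across: room for one mount only, with 13 mm of play. Origin: centre of its underside, on the worktop. Tray centres are at least 100 mm apart.
- tray_green: green round tray, fixed to the worktop: 76 mm across outside, floor 8 mm above the worktop, rim 5 mm wide standing 3 mm above that floor; the floor inside the rim is 66 mm across: room for one mount only, with 13 mm of play. Origin: centre of its underside, on the worktop. Tray centres are at least 100 mm apart.
- tray_spare: black round tray (the spare one, empty at the start), fixed to the worktop: 76 mm across outside, floor 8 mm above the worktop, rim 5 mm wide standing 3 mm above that floor; the floor inside the rim is 66 mm across: room for one mount only, with 13 mm of play. Origin: centre of its underside, on the worktop. Tray centres are at least 100 mm apart.
- bottle: small amber glass bottle with a white cap, 28 mm across and 62 mm high, loose, standing beyond the trays; a bystander that must stay where it is. Its centre is at least 80 mm from any tray's centre. Other bystanders close among the trays are no higher than 14 mm. Origin: centre of its underside.
Things that resemble listed ones, but are neither listed nor needed, are in the scene too. There is more than one size of the mount_blue; the job needs the largest.

How it is judged (in metres and radians):
On the way:
1. a mount has been parked upright in the black spare tray (((horizontal distance between mount_red and tray_spare below 0.014 m and z of mount_red in the frame of tray_spare between 0.005 and 0.01 m and angle between mount_red's own z axis and vertical below 0.08 rad and linear speed of mount_red below 0.02 m/s) or (horizontal distance between mount_blue and tray_spare below 0.014 m and z of mount_blue in the frame of tray_spare between 0.005 and 0.01 m and angle between mount_blue's own z axis and vertical below 0.08 rad and linear speed of mount_blue below 0.02 m/s) or (horizontal distance between mount_yellow and tray_spare below 0.014 m and z of mount_yellow in the frame of tray_spare between 0.005 and 0.01 m and angle between mount_yellow's own z axis and vertical below 0.08 rad and linear speed of mount_yellow below 0.02 m/s) or (horizontal distance between mount_green and tray_spare below 0.014 m and z of mount_green in the frame of tray_spare between 0.005 and 0.01 m and angle between mount_green's own z axis and vertical below 0.08 rad and linear speed of mount_green below 0.02 m/s))), for 0.2 s.
At the end, for the whole second after the job is handed in: Each of the four mounts is flat (within 0.08 rad) on the floor of the tray of its own colour, its axis within 14 mm of the tray's centre, underside 5 to 10 mm above the tray's underside, released and at rest; hence the spare tray is empty (horizontal distance between mount_red and tray_red below 0.014 m and z of mount_red in the frame of tray_red between 0.005 and 0.01 m and angle between each of mount_red, mount_blue, mount_yellow, mount_green's own z axis and vertical below 0.08 rad and linear speed of each of mount_red, mount_blue, mount_yellow, mount_green below 0.02 m/s and horizontal distance between mount_blue and tray_blue below 0.014 m and z of mount_blue in the frame of tray_blue between 0.005 and 0.01 m and horizontal distance between mount_yellow and tray_yellow below 0.014 m and z of mount_yellow in the frame of tray_yellow between 0.005 and 0.01 m and horizontal distance between mount_green and tray_green below 0.014 m and z of mount_green in the frame of tray_green between 0.005 and 0.01 m); the robot touches nothing.
It fails at once if a mount is set or dropped on the bare worktop (underside below 4 mm) (height (world z) of any of mount_red, mount_blue, mount_yellow, mount_green below 0.004 m).
It fails at once if a mount is tipped over (more than 0.7 rad from upright) (angle between any of mount_red, mount_blue, mount_yellow, mount_green's own z axis and vertical above 0.7 rad).
It fails at once if a mount is dropped or slammed into a tray (faster than 0.5 m/s within 22 mm of a tray floor) ((height (world z) of mount_red below 0.03 m and linear speed of mount_red above 0.5 m/s) or (height (world z) of mount_blue below 0.03 m and linear speed of mount_blue above 0.5 m/s) or (height (world z) of mount_yellow below 0.03 m and linear speed of mount_yellow above 0.5 m/s) or (height (world z) of mount_green below 0.03 m and linear speed of mount_green above 0.5 m/s)).
It fails at once if the amber bottle is shifted by more than 20 mm or tipped (distance of bottle from where it was at the start of the episode above 0.02 m or angle between bottle's own z axis and vertical above 0.3 rad).
It also fails if it takes over 123 s, if anything falls off the work surface, if the arm or the gripper's body presses on something with over 40 N, if the wrist force passes 120 N, or if a joint passes its speed limit or range.

## Robot

A 6-joint arm with a two-finger parallel gripper is mounted at the origin on the work surface. World frame = base frame: x ahead of the robot, y to its left, z up, the work surface at z = 0. Lengths are in m, angles in degrees, forces in N, time in s.
With the tool pointing down it reaches from about 0.3 to 0.95 m from the base axis. Payload 3.1 kg.
Tool frame: the origin (TCP) lies at the very end of the fingers, on their centre line; the grasp point (between the pads) lies 19 mm behind it; z points along the fingers, y is the line along which they close (so a half turn about z gives the same grasp; the last joint's range is limited). The gripper opens to 85 mm and grips with 20 to 120 N. Pads are 22 mm wide; open, the fingers measure 114 mm over their backs; the gripper's body (76 mm by 85 mm) begins 54 mm behind the grasp point. The pads swing forward as they close: fully open they stand 13 mm farther back than shut.
Start: joints at [-70.342, 17.653, 93.61, -0, 68.738, -3.994], TCP at [0.251, -0.573, 0.231] pointing down, gripper open.
Joint ranges: [-175.34, 175.34], [-45.06, 112.39], [2.9, 150.54], [-68.45, 248.45], [3.09, 151.38], [-168.51, 168.51]. Speed limits (degrees/s): [159.86, 159.86, 180, 180, 180, 180].

## Interface

Orientations are given as a 3x3 rotation matrix whose columns are the frame's x, y, z axes.
In Python, from workcell import ctrl, planner, snapshot, camera_info, workorder, search_frame, trace, readout gives the robot as it stands. The module is installed in compiled form; this text tells all that it offers. Calls block until the motion is done:
- ctrl.movep(position, orientation): joint-space move of the TCP to a pose.
- ctrl.move_linear(position, rot=None, speed=0.15, stop_force=None): straight line of the TCP; rot=None keeps the orientation; speed is the mean speed in m/s. With stop_force (N) it stops when the force on the tool has changed by that much, and returns True; else False.
- ctrl.movej(angles): joint-space move.
- ctrl.set_gripper(opening, force=None): opening from 0.0 (shut) to 1.0 (fully open); force is the grip in N (None keeps the last); returns when the fingers have stopped.
- ctrl.sleep(seconds).
- planner.inverse_kinematics(position, orientation): joint angles nearest the present ones, or None.
- snapshot(name): name is "scene" or "top" or "wrist"; returns the picture (384x512x3 uint8, blue, green, red); there is no depth.
- camera_info(name): a dict with "vertical_fov" (degrees; the focal length in pixels is half the picture's height over the tangent of half this angle, whatever the lens; pixels are square), "cx", "cy" (the principal point, pixels), "extrinsics" (4x4, takes a point from camera to world coordinates); the wrist camera has in their place "T_tool_cam" (4x4, takes a point from camera to tool coordinates, whose origin is the TCP and whose axes are the flange's). Camera axes: x right, y down, z forward; pixel columns grow to the right and rows downward; lengths in m; the calibration is good to about 2 mm. A picture is of the moment at which its call begins: read the wrist's pose just before it. camera_info takes no time and is no camera call.
A pose or a line that the arm cannot do raises ctrl.Unreachable and nothing moves.
- workorder.finish_job(): hands the job in; it is judged then, once.
Trained networks look in the newest picture that a camera, given by its name, has taken for a name from the list of things; names that differ only in an ending like _2 or _b are one class to them, and where a whole thing is asked for, a point or a joint stands for the part that bears it (a point fixed in the world has none). Each returns a list of dicts, best first, with "p" (0 to 1); they miss things now and then, are a little off and sometimes report something else, mostly with a low value. They report only what shows in the picture. A call takes as long as a camera call. They do not tell look-alikes from the thing itself.
- search_frame(camera, target): "xyz" ([x, y, z] in m, in world coordinates, good to about 4 mm: the middle of the surface that is visible of it).
- trace(camera, target): "pixels" (384x512 bool, what is visible of it).
Readings, each from a call of its own:
- readout.get_clock(): time.
- readout.get_qpos(): joint angles.
- readout.get_dq(): joint speeds.
- readout.get_effort(): joint torques, N m.
- readout.get_tool_pos(): TCP position.
- readout.get_tcp_rot(): TCP orientation.
- readout.get_contact_force(): force on the tool from outside, world axes, zero at the start.
- readout.get_ft_torque(): the same for the moment, N m.
- readout.get_width(): opening from 0.0 (shut) to 1.0 (fully open).
- readout.get_finger_force(): force on a finger pad.
Only numpy, scipy, OpenCV 4.12 (cv2) and the standard library are available. Lean on these libraries where they do the work, as an engineer would, in place of code of your own. Each camera call takes 0.05 s, during which the arm holds its last target. There are 200 camera calls.

## Working session

There is one attempt and no reset: what is moved stays moved. The work goes in short steps, each a Python script; the robot and the scene stay as the last script left them, time stands still between calls to the robot, and variables do not carry over. Pictures are saved under pics/ and viewed, at most 14 in all, crops included, and the job is handed in when it is done.

```bash
mkdir -p pics; python3 - <<'E'
from workcell import *
import cv2,numpy as np
for c in("top","scene"):
    cv2.imwrite(f"pics/{c}0.png",snapshot(c))
    i=camera_info(c);print(c,i["vertical_fov"],i["cx"],i["cy"],np.round(i["extrinsics"],3).tolist())
    for n in ["mount_"+k for k in("red","blue","yellow","green")]+["tray_"+k for k in("red","blue","yellow","green","spare")]+["bottle"]:
        print(n,[(np.round(d["xyz"],3).tolist(),round(d["p"],2)) for d in search_frame(c,n)])
print(camera_info("wrist"),readout.get_clock())
E
```

```text
top 51.13709861120334 254.872593842119 187.94922694976233 [[0.001, -0.993, 0.115, 0.47], [-0.999, -0.005, -0.036, 0.022], [0.036, -0.115, -0.993, 0.762], [0.0, 0.0, 0.0, 1.0]]
mount_red [([0.646, 0.104, 0.038], 0.87)]
mount_blue [([0.488, -0.006, 0.034], 0.95), ([0.487, 0.091, 0.023], 0.65), ([0.625, -0.137, 0.004], 0.46), ([0.375, -0.061, 0.023], 0.44)]
mount_yellow [([0.628, -0.136, 0.039], 0.71)]
mount_green [([0.462, -0.271, 0.036], 0.59)]
tray_red [([0.625, -0.138, 0.004], 0.72)]
tray_blue [([0.468, -0.275, 0.011], 0.67)]
tray_yellow [([0.48, -0.003, 0.012], 0.76)]
tray_green [([0.642, 0.112, 0.009], 0.86)]
tray_spare [([0.499, 0.264, 0.008], 0.66), ([0.625, -0.136, 0.007], 0.4)]
bottle [([0.698, 0.009, 0.04], 0.64)]
scene 55.90071642358791 257.7830694759386 190.92607095265373 [[-0.811, 0.424, -0.403, 0.856], [0.585, 0.605, -0.539, 0.442], [0.015, -0.673, -0.739, 0.629], [0.0, 0.0, 0.0, 1.0]]
mount_red [([0.652, 0.107, 0.035], 0.86)]
mount_blue [([0.497, 0.001, 0.039], 0.77), ([0.49, 0.098, 0.022], 0.73)]
mount_yellow [([0.635, -0.129, 0.038], 0.81)]
mount_green [([0.468, -0.269, 0.034], 0.59)]
tray_red [([0.655, 0.105, 0.037], 0.62), ([0.64, -0.124, 0.007], 0.58)]
tray_blue [([0.497, -0.002, 0.04], 0.68), ([0.476, -0.268, 0.007], 0.63)]
tray_yellow [([0.497, 0.007, 0.008], 0.66)]
tray_green []
tray_spare [([0.507, 0.263, 0.012], 0.69)]
bottle [([0.704, 0.008, 0.038], 0.76)]
{'vertical_fov': 71.56874136489957, 'cx': 249.43649588454255, 'cy': 191.2808890808852, 'T_tool_cam': array([[ 3.27815934e-04, -9.53094229e-01, -3.02673559e-01,
         7.78080448e-02],
       [ 9.99999400e-01, -3.80465707e-06,  1.09504754e-03,
        -8.59557672e-04],
       [-1.04483506e-03, -3.02673736e-01,  9.53093656e-01,
        -1.41514942e-01],
       [ 0.00000000e+00,  0.00000000e+00,  0.00000000e+00,
         1.00000000e+00]])} 1.1
```

View pics/top0.png

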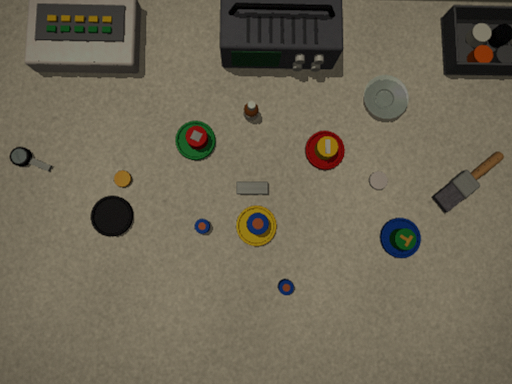

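View pics/scene0.png

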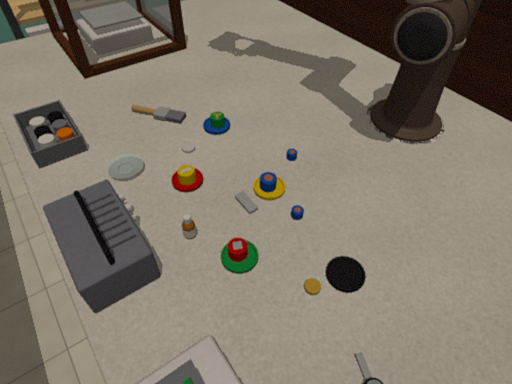

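The top view shows a 4-cycle. Red (196,138) is in the green tray, yellow (327,148) is in the red tray, large blue (258,224) is in the yellow tray, and green (404,239) is in the blue tray. The spare tray is at (112,216). The small blue look-alikes are at (203,227) and (286,287), and the bottle is at (251,110). Next I'll measure each place from two wrist positions.

```bash
cat > h.py <<'E'
from workcell import *
import cv2,numpy as np,json
from scipy.optimize import least_squares
def rot(yaw):
    a=np.radians(yaw);c,s=np.cos(a),np.sin(a);return np.array([[c,s,0],[s,-c,0],[0,0,-1.]])
I=camera_info("wrist");F=192/np.tan(np.radians(I["vertical_fov"]/2))
def pose():
    T=np.eye(4);T[:3,:3]=readout.get_tcp_rot();T[:3,3]=readout.get_tool_pos();return T@I["T_tool_cam"]
def proj(T,P):
    q=(np.asarray(P)-T[:3,3])@T[:3,:3];return np.c_[F*q[:,0]/q[:,2]+I["cx"],F*q[:,1]/q[:,2]+I["cy"]]
t=np.linspace(0,2*np.pi,60)
def cyl(T,p,r,h):
    P=np.vstack([np.c_[p[0]+r*np.cos(t),p[1]+r*np.sin(t),0*t+p[2]+z] for z in(0,h)])
    return cv2.convexHull(proj(T,P).astype(np.float32))
def cen(H):
    m=cv2.moments(H);return np.array([m["m10"],m["m01"]])/m["m00"]
def look(names,guess):
    """hull of the union of the traced parts"""
    T=pose();img=snapshot("wrist");g=proj(T,[guess])[0];out=[];pts=[]
    for n in names:
        best=None
        for d in trace("wrist",n):
            m=d["pixels"].astype(np.uint8)
            k,l,s,c=cv2.connectedComponentsWithStats(m)
            if k<2: continue
            j=1+np.argmax(s[1:,4])
            if np.linalg.norm(c[j]-g)<50: best=np.argwhere(l==j)[:,::-1].astype(np.float32);break
        out.append(best)
    return T,img,out
def solve(obs,r,h,guess):
    """obs: list of (T,hull); cylinder of radius r, height h -> base centre"""
    f=lambda p:np.concatenate([cen(cyl(T,p,r,h))-cen(H) for T,H in obs])
    s=least_squares(f,guess,x_scale=.01);return s.x,np.abs(s.fun).max()
def measure(mount,tray,guess,yaw,tag=None):
    """two wrist views; base centres of mount (or None) and tray"""
    O={mount:[],tray:[]}
    for dx in(-.035,.035):
        d=rot(yaw)[:,0]*dx
        ctrl.movep([guess[0]+d[0],guess[1]+d[1],.15],rot(yaw))
        T,img,o=look([n for n in(mount,tray) if n],guess)
        if tag: cv2.imwrite(f"pics/{tag}{'ab'[dx>0]}.png",img)
        if mount and o[0] is not None: O[mount].append((T,cv2.convexHull(o[0])))
        if o[-1] is not None and (not mount or o[0] is not None):
            O[tray].append((T,cv2.convexHull(np.vstack(o))))
    R={}
    for n,r,h in((mount,.02,.03),(tray,.038,.011)):
        if not n: continue
        if len(O[n])==2:
            p,e=solve(O[n],r,h,guess);R[n]=p.tolist()
            a=[cv2.contourArea(H)/cv2.contourArea(cyl(T,p,r,h)) for T,H in O[n]]
            print(n,np.round(p,4),"res px",round(e,1),"area ratio",np.round(a,2))
        else: print(n,"views",len(O[n]))
    return R
E
python3 - <<'E'
from h import *
print(np.round(readout.get_tcp_rot(),3).tolist())
A=[("mount_green","tray_blue",[.470,-.270,.008]),("mount_yellow","tray_red",[.632,-.132,.008]),("mount_blue","tray_yellow",[.492,-.001,.008]),("mount_red","tray_green",[.649,.106,.008]),(None,"tray_spare",[.503,.264,.008])]
S={}
for y in(0,90,180):
    q=planner.inverse_kinematics([.47,-.27,.15],rot(y));print(y,None if q is None else np.round(q))
for m,tr,g in A:
    S.update(measure(m,tr,g,0,tr))
json.dump(S,open("s.json","w"));print(readout.get_clock())
E
```

```text
[[0.916, 0.401, -0.0], [0.401, -0.916, 0.0], [0.0, -0.0, -1.0]]
0 [-34.  14. 109.  -0.  57.  56.]
90 [-34.  14. 109.  -0.  57. -34.]
180 [ -34.   14.  109.   -0.   57. -124.]
mount_green [ 0.4628 -0.2776  0.0076] res px 0.0 area ratio [0.92 0.92]
tray_blue [ 0.4646 -0.2806 -0.0033] res px 0.0 area ratio [0.99 0.95]
mount_yellow [ 0.6332 -0.138   0.0084] res px 0.1 area ratio [0.94 0.9 ]
tray_red [ 6.326e-01 -1.395e-01  3.000e-04] res px 0.1 area ratio [0.97 0.96]
mount_blue [ 0.4907 -0.0088  0.0088] res px 0.5 area ratio [0.98 0.93]
tray_yellow [ 0.4879 -0.0073  0.0023] res px 0.0 area ratio [0.94 0.91]
mount_red [0.6497 0.1042 0.0063] res px 0.2 area ratio [0.92 0.94]
tray_green [0.6495 0.1089 0.0012] res px 0.1 area ratio [0.93 0.9 ]
tray_spare [5.051e-01 2.604e-01 5.000e-04] res px 0.0 area ratio [0.97 0.92]
9.1
```

```bash
python3 - <<'E'
from h import *
for y in (90,180): measure(None,"tray_spare",[.505,.26,0],y)
measure("mount_red","tray_green",[.649,.106,.008],180)
print(readout.get_clock())
cv2.imwrite("pics/m1.png",np.hstack([cv2.resize(cv2.imread(f"pics/{n}a.png"),(390,292)) for n in("tray_green","tray_blue")]))
E
```

```text
tray_spare [ 0.5036  0.2597 -0.0023] res px 0.0 area ratio [0.97 0.97]
tray_spare [5.040e-01 2.596e-01 3.000e-04] res px 0.2 area ratio [0.95 0.95]
mount_red [0.6499 0.1032 0.0061] res px 0.0 area ratio [0.95 0.97]
tray_green [ 0.6488  0.1079 -0.0022] res px 0.0 area ratio [0.98 0.97]
14.8667
```

View pics/m1.png

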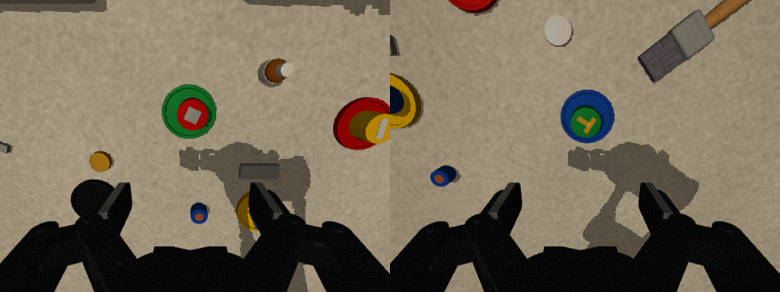

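The tray and mount measurements agree to about 1 mm across three yaws, and the heights match the text (mounts ~8 mm, trays ~0). In the left picture red sits in the green tray (190,112) with the bottle at (278,70). In the right picture green sits in the blue tray (587,118). First move: red to spare.

```bash
cat >> h.py <<'E'
S=json.load(open("s.json")) if __import__("os").path.exists("s.json") else {}
R0=rot(0);ZG=.010;ZT=.14
def pick(p):
    ctrl.set_gripper(.85,40)
    ctrl.movep([p[0],p[1],ZT],R0);ctrl.move_linear([p[0],p[1],.06],speed=.15)
    hit=ctrl.move_linear([p[0],p[1],ZG],speed=.06,stop_force=8)
    ctrl.set_gripper(0,40);z=readout.get_tool_pos()[2];w=readout.get_width()
    ctrl.move_linear([p[0],p[1],ZT],speed=.12)
    print("pick hit",hit,"z",round(z,4),"width",round(w,3),"after lift",round(readout.get_width(),3),"F",round(float(np.max(readout.get_finger_force())),1))
    return z
def place(p,z):
    ctrl.movep([p[0],p[1],ZT],R0);ctrl.move_linear([p[0],p[1],z+.012],speed=.12)
    hit=ctrl.move_linear([p[0],p[1],z-.002],speed=.02,stop_force=5)
    zz=readout.get_tool_pos()[2];w=readout.get_width();ctrl.set_gripper(.85)
    ctrl.move_linear([p[0],p[1],ZT],speed=.12)
    print("place hit",hit,"z",round(zz,4),"held width",round(w,3),"t",readout.get_clock())
E
python3 - <<'E'
from h import *
S["tray_spare"]=[.5045,.26,0];S["tray_green"]=[.6492,.1083,0];S["mount_red"]=[.6498,.1037,.007]
json.dump(S,open("s.json","w"))
z=pick(S["mount_red"]);place(S["tray_spare"],z)
measure("mount_red","tray_spare",S["tray_spare"],0,"c1");print(readout.get_clock())
E
```

```text
pick hit False z 0.0108 width 0.456 after lift 0.453 F 40.5
place hit True z 0.0107 held width 0.455 t 25.3333
mount_red [0.5033 0.2593 0.0051] res px 0.2 area ratio [0.95 0.93]
tray_spare views 1
26.2917
```

View pics/c1a.png

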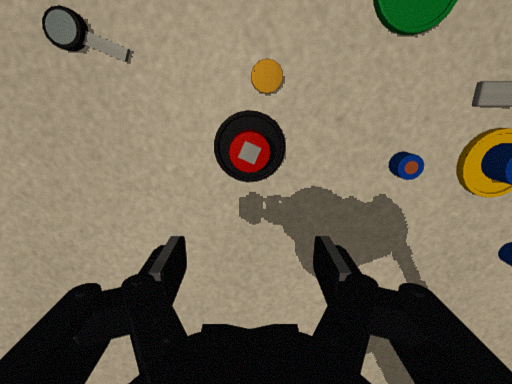

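Red stands upright in the middle of the spare tray at (249,150), about 1 mm off centre. I'll do the rest, stopping if a grasp fails.

```bash
python3 - <<'E'
from h import *
S["mount_red"]=[.5037,.2595,.008]
for c in("green","blue","yellow","red"):
    z=pick(S["mount_"+c])
    if not .40<readout.get_width()<.52: print("bad grasp",c);break
    place(S["tray_"+c],z)
E
```

```text
pick hit False z 0.0107 width 0.453 after lift 0.452 F 40.3
place hit True z 0.0107 held width 0.456 t 36.7167
pick hit False z 0.0106 width 0.454 after lift 0.45 F 40.2
place hit True z 0.0106 held width 0.456 t 45.475
pick hit False z 0.0108 width 0.456 after lift 0.446 F 40.5
place hit True z 0.0108 held width 0.454 t 54.0583
pick hit False z 0.0107 width 0.452 after lift 0.458 F 40.3
place hit True z 0.0107 held width 0.455 t 63.5417
```

```bash
python3 - <<'E'
from h import *
for c in("red","yellow","blue","green"):
    R=measure("mount_"+c,"tray_"+c,S["tray_"+c],0)
    if len(R)==2:print(c,"offset mm",np.round((np.array(R["mount_"+c])-R["tray_"+c])[:2]*1000,1))
ctrl.movep([.251,-.573,.23],rot(23.6))
cv2.imwrite("pics/end.png",snapshot("top"));print(readout.get_clock(),[(np.round(d["xyz"],3),d["p"]) for d in search_frame("top","bottle")][:1])
E
```

```text
mount_red [ 0.6321 -0.1386  0.0068] res px 0.1 area ratio [0.93 0.95]
tray_red [ 0.6328 -0.1393  0.0013] res px 0.1 area ratio [0.94 0.93]
red offset mm [-0.7  0.7]
mount_yellow [ 0.4864 -0.0067  0.0065] res px 0.1 area ratio [0.94 0.93]
tray_yellow views 1
mount_blue [ 0.4633 -0.2798  0.0071] res px 0.1 area ratio [0.91 0.94]
tray_blue [ 4.649e-01 -2.803e-01 -1.000e-04] res px 0.0 area ratio [0.97 0.95]
blue offset mm [-1.7  0.5]
mount_green [0.6478 0.1088 0.0058] res px 0.0 area ratio [0.95 0.95]
tray_green [ 0.6491  0.1089 -0.001 ] res px 0.1 area ratio [0.98 0.96]
green offset mm [-1.3 -0.1]
73.0583 [(array([0.698, 0.009, 0.039]), 0.53)]
```

View pics/end.png

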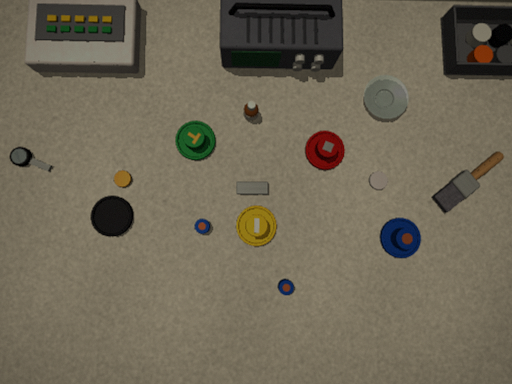

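All four mounts stand in the trays of their own colour: green (196,139), red (326,149), yellow (257,226) and blue (404,238). The spare tray (112,216) is empty and the bottle (251,110) hasn't moved.

```bash
python3 -c "
from workcell import *
print(workorder.finish_job())"
```

```text
the job is handed in; nothing more can be done
None
```

The job is handed in at about 73 s: all four mounts stand upright in the trays of their own colour, red having been parked in the spare tray on the way; that tray is empty again and the bottle has not moved.

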